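# Switch on the dry block heater with its push-to-turn safety knob

## Task

Switch on the dry block heater (the instrument with the aluminium block of test tubes): push its knob down, turn it clockwise past the safety stop as far as it goes, then let it go so that it springs back up. Leave the knob of the plate shaker beside it at off.

Things in the scene. Friction and masses are not known exactly. Their poses are not given: they have to be found in the camera images.
- heat_grip (a point): Grip point in the heater's black knob: a disc 60 mm wide, 8 thick, its top 78 mm above the bench, with an upright bar grip on it 52 long, 16 wide, 32 high (top at 110 mm), white line near its pointing end. The point is on the knob's vertical axis, 22 mm above the disc's top (at 100 mm, knob up). It moves and turns with the knob: z up, x along the bar (line on the -x side), y across it.
- heat_knob (a joint): Turn of the heater's knob (rad): 0 off, grows clockwise seen from above, end stop at 1.4 (80 degrees, full on). Starts at 0 to 0.12. With the knob up a safety stop blocks it at 0.3 (do not force it); pushed down over 5.5 mm it passes; from 0.85 on it can spring up again. Let go between 0.3 and 0.85 it stays caught down. Light friction (0.05 N m): it stays where it is left.
- heat_stem (a joint): How far that knob is pushed down (m): 0 up, 0.008 fully down (hard stop). A spring lifts it: 4 N at first, 10 N fully down. The heater is a fixed white housing 240 x 170 mm, 60 high; the knob is on its flat top, 65 mm to the robot's side of the middle; behind it is an aluminium block of wells with capped tubes (edge 82 mm from the knob's axis, tube tops 112 mm above the bench).
- shaker_knob (a joint): Turn of the plate shaker's knob (rad): 0 off, as at the start; grows clockwise. The shaker is a like white housing with the very same knob in the same place, but behind it carries a flat platform with a white microplate (top 90 mm above the bench). Either instrument may stand on the left or on the right.

How it is judged:
By the outcome, as a careful person would: the job done as asked, in the order asked, and still so for the second after the job is handed in, with the robot touching nothing.
It also fails if it takes over 32 s, if anything falls off the work surface, if the arm or the gripper's body presses on something with over 40 N, if the wrist force passes 120 N, or if a joint passes its speed limit or range.

## Robot

A 6-joint arm with a two-finger parallel gripper is mounted at the origin on the work surface. World frame = base frame: x ahead of the robot, y to its left, z up, the work surface at z = 0. Lengths are in mm, angles in rad, forces in N, time in s.
With the tool pointing down it reaches from about 275 to 1000 mm from the base axis. Payload 8.4 kg.
Tool frame: the origin (TCP) lies midway between the tips of the shut fingers; the grasp point (between the pads) lies 19 mm behind it; z points along the fingers, y is the line along which they close (so a half turn about z gives the same grasp; the last joint's range is limited). The gripper opens to 85 mm and grips with 20 to 120 N. Pads are 22 mm wide; open, the fingers measure 114 mm over their backs; the gripper's body (76 mm by 85 mm) begins 54 mm behind the grasp point. The pads swing forward as they close: fully open they stand 13 mm farther back than shut.
Start: joints at [-1.293, 0.353, 1.633, -0, 1.155, -0.002], TCP at [172.601, -600.697, 231.281] pointing down, gripper open.
Joint ranges: [-2.63, 2.63], [-0.92, 2.1], [0.06, 2.66], [-1.3, 4.44], [0, 2.69], [-3.02, 3.02]. Speed limits (rad/s): [2.22, 2.22, 2.79, 3.14, 3.14, 3.14].

## Interface

Orientations are given as [roll, pitch, yaw] about the fixed x, y, z axes, in that order (R = Rz(yaw) Ry(pitch) Rx(roll)).
In Python, from rig import telemetry, optics, r gives the robot as it stands.
- The arm moves only by the tool play_rows, never from a script. Its arguments are lists of equal length, an entry for each row: "dp": the shift along the tool's x, y, z in units of 40 mm (1.0 is 40 mm), a list of three; "rot": the turn, a rotation vector about the tool's x, y, z in units of 6 degrees (1.0 is 6 degrees), a list of three. In form: {"dp": [[tx, ty, tz], ...], "rot": [[ax, ay, az], ...]}. A call has 1 to 5 rows; each row is the pose to reach, as a shift and turn from the pose commanded when the call began, along the tool's axes at that moment; what a row does not reach only later rows make up. A row lasts 1/12 s, in which the tool goes at most 41.7 mm and 7.16 degrees, less where a joint would pass 70% of its speed; a pose out of reach is approached as far as the arm can. A call with a gripper value outside its range is refused whole. "fingers" is the opening, from 0 (shut) to 1 (fully open), set as the call begins (left out, the last holds). The fingers move at their own pace and stop on an object; "grip_force" is the grip in N (left out, the last holds). Time passes only in rows, so rows that repeat a pose let the fingers close. It gives the time, the measured TCP pose, the force, the opening and the grip force at its end, in the units of the state.
- telemetry.sense(): the state, without advancing time (a new reading comes with each control period).
- optics.grab_frame(name): name is "side" or "top" or "wrist"; returns a dict with "color" (480x640x3 uint8, red, green, blue), "mtx" (3x3 intrinsics, pixels), "R" (3x3) and "t" (3): a world point X has camera coordinates R X + t; the wrist camera has in their place "mount" (4x4, takes a point from camera to tool coordinates, whose origin is the TCP and whose axes are the flange's). Camera axes: x right, y down, z forward; pixel columns grow to the right and rows downward; lengths in mm; the calibration is good to about 2 mm. A picture is of the moment at which its call begins: read the wrist's pose just before it. There is no depth.
- r.sign_off(): hands the job in; it is judged then, once.
The state is a dict: "clock": time; "qpos": joint angles; "qvel": joint speeds; "joint_efforts": joint torques, N m; "eef_pos": TCP position; "tcp_rot": TCP orientation; "contact_force": force on the tool from outside, world axes, zero at the start; "wrist_torque": the same for the moment, N m; "opening": opening from 0.0 (shut) to 1.0 (fully open); "grasp_force": force on a finger pad.
Only numpy, scipy, OpenCV 4.12 (cv2) and the standard library are available. Lean on these libraries where they do the work, as an engineer would, in place of code of your own. Each camera call takes 0.05 s, during which the arm holds its last target. There are 200 camera calls.

## Working session

There is one attempt and no reset: what is moved stays moved. The work goes in short steps, Python scripts to look and compute and a tool call to move; the robot and the scene stay as the last step left them, time stands still between calls to the robot, and variables do not carry over. Pictures are saved under pics/ and viewed, at most 10 in all, crops included, and the job is handed in when it is done.

Besides the shell and the picture viewer there is one more tool, called after "Request:" in YAML: its name, and indented under it one key for each argument. play_rows: Moves the arm, as the interface text tells. Its arguments: {"type":"object","properties":{"dp":{"type":"array"},"rot":{"type":"array"},"fingers":{"type":"number"},"grip_force":{"type":"number"}},"required":["dp","rot"]}

```bash
mkdir -p pics
python3 - <<'E'
from rig import telemetry, optics, r
import cv2
print(telemetry.sense())
for n in("top","side"):
    f=optics.grab_frame(n); cv2.imwrite(f"pics/{n}0.png",f["color"][...,::-1]); print(n,f["mtx"].tolist(),f["R"].tolist(),f["t"])
E
```

```text
{'clock': 0.0, 'qpos': array([-1.29341623e+00,  3.53668044e-01,  1.63415589e+00, -1.88838863e-05,
        1.15520732e+00, -2.43219831e-03]), 'qvel': array([ 0.00064116, -0.00180433,  0.00094905,  0.00038118,  0.00051033,
        0.00082646]), 'joint_efforts': array([-2.02058545e-03, -6.05261278e+01, -3.42066014e+01, -1.70189892e-04,
        9.27126763e-03,  2.89052009e-07]), 'eef_pos': array([ 172.44950992, -600.22514558,  230.53995606]), 'tcp_rot': array([-3.14015402e+00,  1.37664731e-05,  2.79819937e-01]), 'contact_force': array([-0.53368498,  0.179547  ,  0.1228466 ]), 'wrist_torque': array([ 0.01868395, -0.03122547,  0.01072316]), 'grasp_force': 0.0, 'opening': 1.0054101721603546}
top [[552.5784920604306, 0.0, 320.254620746583], [0.0, 552.5784920604306, 239.14799089347284], [0.0, 0.0, 1.0]] [[0.0027867945340660947, -0.9999926239409872, -0.002643073938444919], [-0.9881195592666656, -0.0023475444223627004, -0.15366920846361895], [0.15366187025698677, 0.003039917565366092, -0.9881188129624496]] [ -6.05643971 583.36086127 907.88269163]
side [[449.80676734001884, 0.0, 315.8873514207767], [0.0, 449.80676734001884, 239.91590574913315], [0.0, 0.0, 1.0]] [[-0.8117799168213483, -0.5838548331892759, 0.011265008080228962], [-0.45259143646353195, 0.6168496683822683, -0.6439390330276323], [0.3690181002137991, -0.527835220857995, -0.7649938701299446]] [444.71938389 317.99650796 704.93409898]
```

View pics/top0.png

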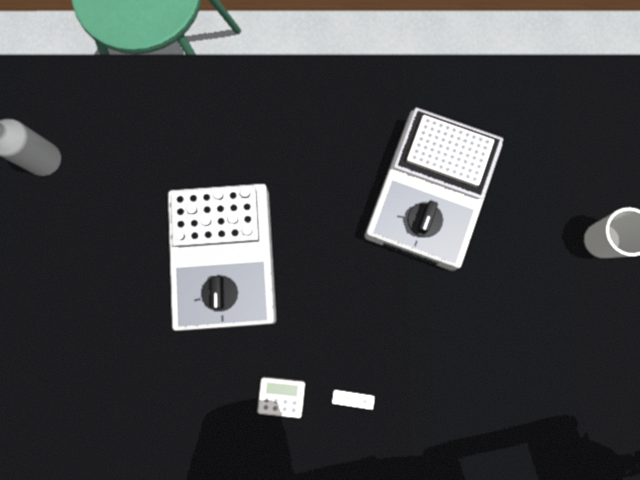

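View pics/side0.png

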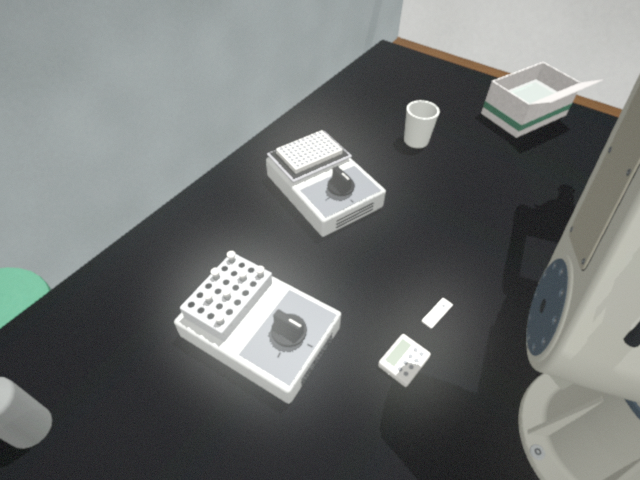

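The heater is on the left: its knob is at (219,293) in the top view and (288,328) in the side view. The line end is at (215,299), pointing toward the robot.

```bash
cat > h.py <<'E'
import numpy as np, cv2
from scipy.spatial.transform import Rotation as Ro
def ray(f,px,z):
    K=f["mtx"];R=np.array(f["R"]);t=np.array(f["t"])
    d=R.T@np.linalg.inv(K)@np.array([px[0],px[1],1.]);c=-R.T@t
    return c+d*(z-c[2])/d[2]
def wristcam(s,f):
    T=np.eye(4);T[:3,:3]=Ro.from_euler('xyz',s["tcp_rot"]).as_matrix();T[:3,3]=s["eef_pos"]
    W=np.linalg.inv(T@np.array(f["mount"]));f["R"]=W[:3,:3];f["t"]=W[:3,3];return f
def disc(f,roi,th=70):
    x0,y0,x1,y1=roi
    g=f["color"][y0:y1,x0:x1].max(2)
    m=cv2.morphologyEx((g<th).astype(np.uint8),cv2.MORPH_CLOSE,np.ones((9,9)))
    c=max(cv2.findContours(m,0,2)[0],key=cv2.contourArea)+np.array([x0,y0]);return c
E
python3 - <<'E'
from h import *
from rig import telemetry, optics, r
f=optics.grab_frame("top")
c=disc(f,(190,268,250,314)); e=cv2.fitEllipse(c);print(e,ray(f,e[0],78))
p=np.array([ray(f,q[0],78) for q in c]);print(np.ptp(p,0),(p.max(0)+p.min(0))/2)
g=f["color"].min(2);m=(g>110).astype(np.uint8);m[:,:160]=0;m[:,290:]=0;m[:170]=0;m[340:]=0
k=max(cv2.findContours(m,0,2)[0],key=cv2.contourArea);b=cv2.boxPoints(cv2.minAreaRect(k));print([ray(f,q,60).round(1) for q in b])
f=optics.grab_frame("side");c=disc(f,(262,300,315,356));e=cv2.fitEllipse(c);print(e,ray(f,e[0],82))
E
```

```text
((217.21803283691406, 292.59979248046875), (29.735427856445312, 35.8275032043457), 6.479053497314453) [489.11629548 164.1260889   78.        ]
[60.47428778 52.42542566  0.        ] [486.16402015 163.04347952  78.        ]
[array([667.5, 265.4,  60. ]), array([679. ,  86.5,  60. ]), array([437.8,  68.3,  60. ]), array([427.1, 240.2,  60. ])]Traceback (most recent call last):
  File "<stdin>", line 8, in <module>
  File "h.py", line 14, in disc
    c=max(cv2.findContours(m,0,2)[0],key=cv2.contourArea)+np.array([x0,y0]);return c
      ~~~^^^^^^^^^^^^^^^^^^^^^^^^^^^^^^^^^^^^^^^^^^^^^^^^
ValueError: max() iterable argument is empty
```

Request:
play_rows:
  dp:
    - [0.5, -0.65, 0]
    - [1.0, -1.3, 0]
    - [1.55, -1.95, 0]
    - [2.05, -2.6, 0]
    - [2.56, -3.22, 0]
  rot:
    - [0, 0, -1.1]
    - [0, 0, -2.2]
    - [0, 0, -3.3]
    - [0, 0, -4.4]
    - [0, 0, -5.47]

```text
clock: 0.62
eef_pos: [235.6, -446.9, 231.1]
tcp_rot: [-3.141, -0.0, 0.858]
contact_force: [0.9, -0.3, -0.4]
opening: 0.998
grasp_force: 0.0
```

Request:
play_rows:
  dp:
    - [0.78, -0.26, 0]
    - [1.56, -0.53, 0]
    - [2.34, -0.8, 0]
    - [3.12, -1.06, 0]
    - [3.9, -1.32, 0]
  rot:
    - [0, 0, -1.1]
    - [0, 0, -2.2]
    - [0, 0, -3.3]
    - [0, 0, -4.4]
    - [0, 0, -5.47]

```text
clock: 1.03
eef_pos: [298.5, -294.9, 231.3]
tcp_rot: [3.141, 0.0, 1.431]
contact_force: [0.6, -0.9, -0.6]
opening: 0.998
grasp_force: 0.0
```

Request:
play_rows:
  dp:
    - [0.8, 0.2, 0]
    - [1.6, 0.4, 0]
    - [2.4, 0.6, 0]
    - [3.2, 0.8, 0]
    - [4.0, 1.0, 0]
  rot:
    - [0, 0, -1.1]
    - [0, 0, -2.2]
    - [0, 0, -3.3]
    - [0, 0, -4.4]
    - [0, 0, -5.47]

```text
clock: 1.45
eef_pos: [361.3, -142.4, 231.4]
tcp_rot: [3.141, 0.0, 2.004]
contact_force: [0.7, 0.3, -0.5]
opening: 0.998
grasp_force: 0.0
```

Request:
play_rows:
  dp:
    - [0.56, 0.6, 0]
    - [1.12, 1.2, 0]
    - [1.68, 1.8, 0]
    - [2.25, 2.4, 0]
    - [2.81, 3.01, 0]
  rot:
    - [0, 0, -1.1]
    - [0, 0, -2.2]
    - [0, 0, -3.3]
    - [0, 0, -4.4]
    - [0, 0, -5.47]

```text
clock: 1.87
eef_pos: [424.3, 10.0, 231.4]
tcp_rot: [3.141, 0.0, 2.577]
contact_force: [0.7, -0.4, 0.6]
opening: 0.994
grasp_force: 0.0
```

Well tracked; now the last leg and a settle.

Request:
play_rows:
  dp:
    - [0.18, 1.0, 0]
    - [0.36, 2.0, 0]
    - [0.55, 3.0, 0]
    - [0.73, 4.0, 0]
    - [0.73, 4.0, 0]
  rot:
    - [0, 0, -1.1]
    - [0, 0, -2.2]
    - [0, 0, -3.3]
    - [0, 0, -4.4]
    - [0, 0, -5.4]

```text
clock: 2.28
eef_pos: [488.5, 164.5, 231.5]
tcp_rot: [3.139, 0.003, -3.138]
contact_force: [-0.7, -1.3, -0.3]
opening: 0.995
grasp_force: 0.0
```

Run:
```python
from h import *
from rig import telemetry, optics, r
optics.grab_frame("wrist");optics.grab_frame("wrist")
s=telemetry.sense();f=optics.grab_frame("wrist")
print(s["eef_pos"],s["tcp_rot"],s["qpos"]);cv2.imwrite("pics/w1.png",f["color"][...,::-1])
f=wristcam(s,f);K=f["mtx"]
q=K@(f["R"]@np.array([488,163,78.])+f["t"]);print(q/q[2],q[2])
```

```text
[485.90962133 160.07288535 230.82826759] [-3.14125045e+00 -7.87927949e-04  3.14111106e+00] [ 3.15354801e-01  1.77198557e-01  1.87245474e+00 -9.06993047e-05
  1.09279460e+00 -1.25491831e+00]
[321.14718109 224.53829541   1.        ] 306.05098650993386
```

View pics/w1.png

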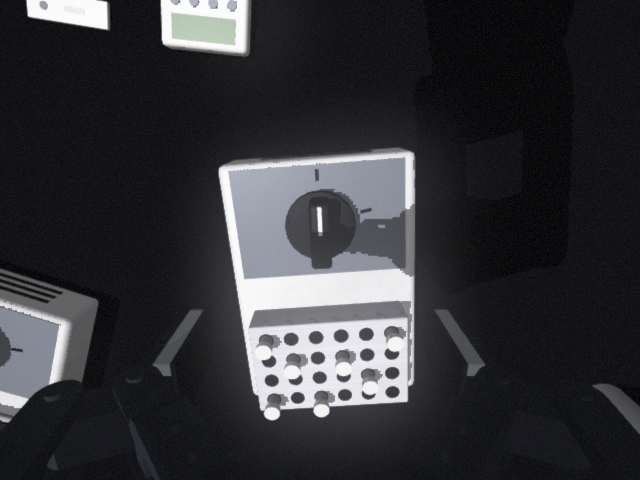

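The wrist view shows the disc centred at about (320,225), where I predicted it. The bar is nearly vertical in the picture, and the line runs from (319,208) to (321,236).

Run:
```python
from h import *
from rig import telemetry, optics, r
s=telemetry.sense();f=wristcam(s,optics.grab_frame("wrist"))
g=f["color"].max(2)
m=np.zeros_like(g);m[200:242,312:328]=g[200:242,312:328]>130
ys,xs=np.nonzero(m);vx,vy,x0,y0=cv2.fitLine(np.c_[xs,ys].astype(np.float32),2,0,.01,.01).ravel()
a=[ray(f,(x0+k*vx,y0+k*vy),110) for k in(-14,14)]
print("line",xs.size,a)
d=(a[1]-a[0])*np.sign((a[1]-a[0])[0]);print("yaw x-axis",np.arctan2(d[1],d[0]))
# disc: left/upper rim points by dark threshold, rows scanned from outside
pts=[]
for th in np.radians(np.r_[120:245:5,250:330:5]):
    prof=[g[int(round(225+k*np.sin(th))),int(round(320+k*np.cos(th)))] for k in range(26,48)]
    j=np.argmax(np.diff(prof));
    if np.diff(prof.__class__(map(int,prof)))[j]>15: pts.append(ray(f,(320+(26.5+j)*np.cos(th),225+(26.5+j)*np.sin(th)),77))
p=np.array(pts)[:,:2];A=np.c_[2*p,np.ones(len(p))];u=np.linalg.lstsq(A,(p**2).sum(1),rcond=None)[0]
print("centre",u[:2],"R",np.sqrt(u[2]+u[0]**2+u[1]**2),len(p))
for k in(170,195): print(k,[int(v) for v in g[k if k>190 else 258,300:340]])
q=[ray(f,(x,258),110)[:2].round(1) for x in (312,331)];print(q)
```

```text
line 132 [array([465.49823598, 160.88047353, 110.        ]), array([486.97715061, 161.93885609, 110.        ])]
yaw x-axis 0.049235597613735395Traceback (most recent call last):
  File "<stdin>", line 16, in <module>
IndexError: too many indices for array: array is 1-dimensional, but 2 were indexed
```

Run:
```python
from h import *
from rig import telemetry, optics, r
s=telemetry.sense();f=wristcam(s,optics.grab_frame("wrist"))
g=f["color"].max(2).astype(int)
pts=[]
for th in np.radians(np.r_[100:270:5,275:345:5]):
    prof=[g[int(round(225+k*np.sin(th))),int(round(320+k*np.cos(th)))] for k in range(26,44)]
    j=np.argmax(np.diff(prof))
    if np.diff(prof)[j]>10: pts.append(ray(f,(320+(26.5+j)*np.cos(th),225+(26.5+j)*np.sin(th)),77))
p=np.array(pts)[:,:2];
for _ in range(3):
    A=np.c_[2*p,np.ones(len(p))];u=np.linalg.lstsq(A,(p**2).sum(1),rcond=None)[0]
    R=np.sqrt(u[2]+u[0]**2+u[1]**2);e=abs(np.hypot(*(p-u[:2]).T)-R);print(u[:2],R,len(p),e.max());p=p[e<=max(1,1.5*np.median(e))]
print(s["eef_pos"],s["tcp_rot"])
```

```text
[489.29848556 164.34078957] 31.566214211324866 48 1.8494663680170582
[489.29223353 164.32768406] 31.606384114801532 40 0.9794969726514147
[489.29223353 164.32768406] 31.606384114801532 40 0.9794969726514147
[485.2577989  158.25278053 230.91356561] [-3.14096487e+00 -1.07140598e-03  3.13312176e+00]
```

Run:
```python
from rig import telemetry, optics, r
for _ in range(5):
    s=telemetry.sense();print(s["clock"],s["eef_pos"],s["tcp_rot"],s["qpos"][[0,5]],s["qvel"][0]);optics.grab_frame("wrist")
```

```text
2.5333 [485.2883426  157.86909548 231.07821283] [-3.14108942e+00 -7.67001247e-04  3.13256418e+00] [ 0.31173113 -1.24991471] -0.013229273827778222
2.5833 [485.40861715 157.68764799 231.22568305] [-3.14128455e+00 -4.33307760e-04  3.13257286e+00] [ 0.31126694 -1.25042879] -0.006713124422861366
2.6333 [485.55348278 157.66362241 231.35653343] [-3.14144644e+00 -1.47046620e-04  3.13289017e+00] [ 0.31109264 -1.25095323] -0.0004055386202971679
2.6833 [485.67325095 157.71546475 231.43950849] [-3.14154657e+00  7.90806381e-05  3.13332697e+00] [ 0.3111014  -1.25139371] 0.0009541881729797264
2.7333 [485.77364389 157.82861681 231.47113417] [3.14154684e+00 1.87667651e-04 3.13377617e+00] [ 0.31121642 -1.25175547] 0.0031083082343554016
```

```bash
cat > m.py <<'E'
from h import *
from rig import telemetry, optics, r
s=telemetry.sense();f=wristcam(s,optics.grab_frame("wrist"))
g=f["color"].max(2).astype(int)
q=f["mtx"]@(f["R"]@np.array([488,162.5,77.])+f["t"]);cx,cy=q[:2]/q[2]
pts=[]
for th in np.radians(np.r_[100:270:4,275:345:4]):
    prof=[g[int(round(cy+k*np.sin(th))),int(round(cx+k*np.cos(th)))] for k in range(26,44)]
    j=np.argmax(np.diff(prof))
    if np.diff(prof)[j]>10: pts.append(ray(f,(cx+(26.5+j)*np.cos(th),cy+(26.5+j)*np.sin(th)),77))
p=np.array(pts)[:,:2]
for _ in range(2):
    A=np.c_[2*p,np.ones(len(p))];u=np.linalg.lstsq(A,(p**2).sum(1),rcond=None)[0]
    R=np.sqrt(u[2]+u[0]**2+u[1]**2);e=abs(np.hypot(*(p-u[:2]).T)-R);p=p[e<1]
print("centre",u[:2],R,len(p))
x0,y0=int(cx),int(cy);m=np.zeros(g.shape,np.uint8);m[y0-22:y0+18,x0-14:x0+14]=g[y0-22:y0+18,x0-14:x0+14]>130
ys,xs=np.nonzero(m);vx,vy,a0,b0=cv2.fitLine(np.c_[xs,ys].astype(np.float32),2,0,.01,.01).ravel()
a,b=[ray(f,(a0+k*vx,b0+k*vy),110)[:2] for k in(-14,14)]
d=(b-a)*np.sign((b-a)[0]);print("line",len(xs),a,b,"yaw",np.arctan2(d[1],d[0]))
print(cx,cy,s["eef_pos"],s["tcp_rot"]);cv2.imwrite("pics/w2.png",cv2.resize(f["color"][y0-60:y0+60,x0-70:x0+70,::-1],None,fx=5,fy=5))
E
python3 m.py
```

```text
centre [489.41729901 164.55186295] 31.683244304409474 51
line 125 [465.11296579 160.86527518] [486.59551124 161.98394888] yaw 0.05202661794589163
322.98038050688393 223.91137005264767 [485.8251766  157.96883661 231.46725636] [3.14152579e+00 2.44026512e-04 3.13435637e+00]
```

View pics/w2.png

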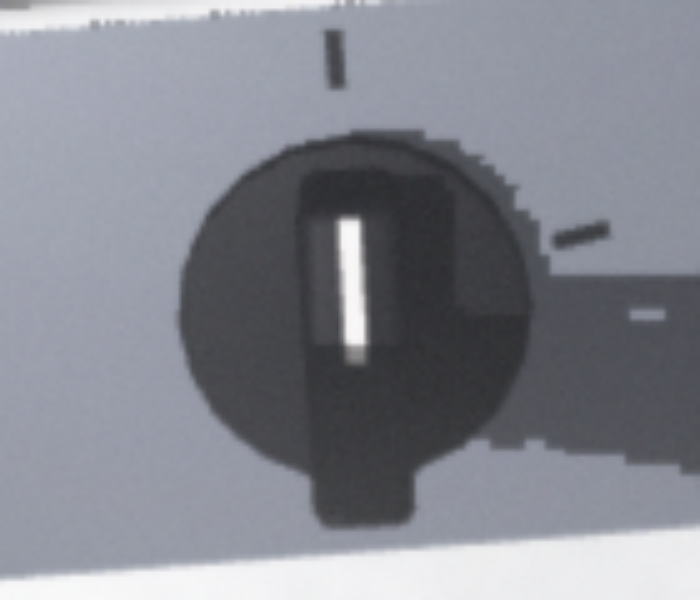

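The shadow biases the circle fit. Working from the unshaded edges and the bar, I put the knob axis at about (487.8, 162.3) with yaw 0.05. Next I'll align and descend.

Request:
play_rows:
  dp:
    - [-0.05, 0.1, 0.3]
    - [-0.05, 0.1, 0.8]
    - [-0.05, 0.1, 1.4]
    - [-0.05, 0.1, 1.9]
    - [-0.05, 0.1, 2.2]
  rot:
    - [0, 0, -0.57]
    - [0, 0, -0.57]
    - [0, 0, -0.57]
    - [0, 0, -0.57]
    - [0, 0, -0.57]

```text
clock: 3.25
eef_pos: [486.9, 162.1, 141.4]
tcp_rot: [-3.141, -0.002, -3.088]
contact_force: [-0.6, -0.2, -0.6]
opening: 0.998
grasp_force: 0.0
```

Request:
play_rows:
  dp:
    - [0, 0, 0.3]
    - [0, 0, 0.7]
    - [0, 0, 1.0]
    - [0, 0, 1.1]
    - [0, 0, 1.1]
  rot:
    - [0, 0, 0]
    - [0, 0, 0]
    - [0, 0, 0]
    - [0, 0, 0]
    - [0, 0, 0]

```text
clock: 3.67
eef_pos: [487.3, 162.3, 98.5]
tcp_rot: [-3.141, -0.002, -3.088]
contact_force: [0.2, -0.0, 0.7]
opening: 0.999
grasp_force: 0.0
```

Run:
```python
from h import *
from rig import telemetry, optics, r
for _ in range(4): optics.grab_frame("wrist")
s=telemetry.sense();f=wristcam(s,optics.grab_frame("wrist"))
print(s["eef_pos"],s["tcp_rot"],s["contact_force"]);cv2.imwrite("pics/w3.png",f["color"][...,::-1])
q=f["mtx"]@(f["R"]@np.array([487.8,162.3,110.])+f["t"]);print(q/q[2])
```

```text
[488.58610523 162.86632098 100.15736624] [ 3.14121380e+00  1.43594575e-03 -3.08716556e+00] [1.42539639 0.41804704 0.3909874 ]
[315.49853958 321.29297829   1.        ]
```

View pics/w3.png

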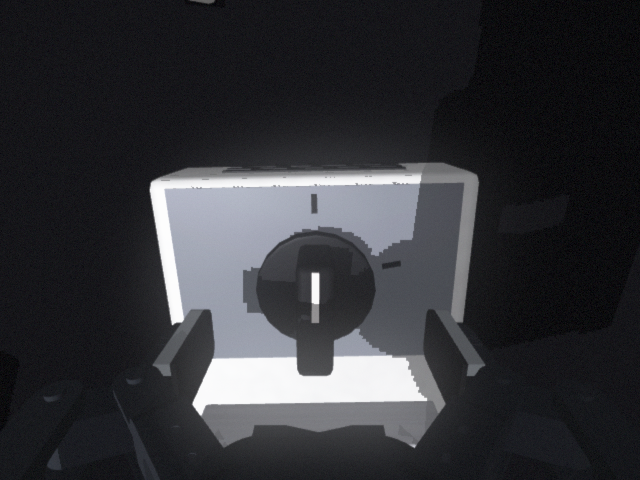

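The bar is upright in the picture and centred at about (315,322), matching the prediction, so it's aligned. Now I'll lower the last 17 mm and close.

Request:
play_rows:
  dp:
    - [0, 0, 0.15]
    - [0, 0, 0.3]
    - [0, 0, 0.4]
    - [0, 0, 0.42]
    - [0, 0, 0.42]
  rot:
    - [0, 0, 0]
    - [0, 0, 0]
    - [0, 0, 0]
    - [0, 0, 0]
    - [0, 0, 0]

```text
clock: 4.33
eef_pos: [487.5, 162.6, 81.9]
tcp_rot: [-3.141, -0.001, -3.087]
contact_force: [-0.5, -0.3, 0.6]
opening: 0.997
grasp_force: 0.0
```

Request:
play_rows:
  dp:
    - [0, 0, 0]
    - [0, 0, 0]
    - [0, 0, 0]
    - [0, 0, 0]
    - [0, 0, 0]
  rot:
    - [0, 0, 0]
    - [0, 0, 0]
    - [0, 0, 0]
    - [0, 0, 0]
    - [0, 0, 0]
  fingers: 0.3
  grip_force: 50

```text
clock: 4.75
eef_pos: [488.0, 162.7, 82.6]
tcp_rot: [3.142, 0.0, -3.087]
contact_force: [0.2, -0.5, 0.4]
opening: 0.312
grasp_force: 0.0
```

Request:
play_rows:
  dp:
    - [0, 0, 0]
    - [0, 0, 0]
    - [0, 0, 0]
    - [0, 0, 0]
    - [0, 0, 0]
  rot:
    - [0, 0, 0]
    - [0, 0, 0]
    - [0, 0, 0]
    - [0, 0, 0]
    - [0, 0, 0]
  fingers: 0
  grip_force: 50

```text
clock: 5.17
eef_pos: [488.1, 161.9, 82.7]
tcp_rot: [-3.14, 0.0, -3.086]
contact_force: [-0.4, -6.5, 2.8]
opening: 0.179
grasp_force: 50.5
```

Request:
play_rows:
  dp:
    - [0, 0, 0]
    - [0, 0, 0]
    - [0, 0, 0]
    - [0, 0, 0]
    - [0, 0, 0]
  rot:
    - [0, 0, 0]
    - [0, 0, 0]
    - [0, 0, 0]
    - [0, 0, 0]
    - [0, 0, 0]

```text
clock: 5.58
eef_pos: [488.1, 161.9, 82.7]
tcp_rot: [-3.14, 0.0, -3.087]
contact_force: [0.3, -5.3, 3.2]
opening: 0.177
grasp_force: 50.5
```

Request:
play_rows:
  dp:
    - [0, -0.02, 0.04]
    - [0, -0.02, 0.08]
    - [0, -0.02, 0.13]
    - [0, -0.02, 0.18]
    - [0, -0.02, 0.18]
  rot:
    - [0, 0, 0]
    - [0, 0, 0]
    - [0, 0, 0]
    - [0, 0, 0]
    - [0, 0, 0]

```text
clock: 6.0
eef_pos: [488.1, 161.8, 75.5]
tcp_rot: [-3.141, 0.0, -3.087]
contact_force: [-2.1, -3.0, 10.2]
opening: 0.178
grasp_force: 51.3
```

Request:
play_rows:
  dp:
    - [0, 0, 0]
    - [0, 0, 0]
    - [0, 0, 0]
  rot:
    - [0, 0, 0]
    - [0, 0, 0]
    - [0, 0, 0]

```text
clock: 6.25
eef_pos: [488.1, 161.8, 75.7]
tcp_rot: [-3.141, 0.0, -3.087]
contact_force: [-1.9, -4.1, 9.0]
opening: 0.178
grasp_force: 51.3
```

Request:
play_rows:
  dp:
    - [0, 0, 0]
    - [0, 0, 0]
    - [0, 0, 0]
    - [0, 0, 0]
    - [0, 0, 0]
  rot:
    - [0, 0, 0.6]
    - [0, 0, 1.4]
    - [0, 0, 2.3]
    - [0, 0, 3.2]
    - [0, 0, 4]

```text
clock: 6.67
eef_pos: [488.3, 162.2, 75.8]
tcp_rot: [3.141, 0.001, 2.773]
contact_force: [-1.9, 0.9, 8.3]
opening: 0.179
grasp_force: 51.3
```

```bash
cat > s.py <<'E'
from rig import telemetry
s=telemetry.sense();print(s["clock"],s["eef_pos"],s["tcp_rot"],s["contact_force"],s["wrist_torque"],s["qpos"][5])
E
python3 s.py
```

```text
6.6667 [488.33437778 162.17162447  75.8256197 ] [3.14085767e+00 5.71812634e-04 2.77260841e+00] [-1.9367445  0.850712   8.2559264] [0.08289543 0.27944199 0.01117993] -0.8844514525927825
```

Request:
play_rows:
  dp:
    - [0, 0, 0]
    - [0, 0, 0]
    - [0, 0, 0]
    - [0, 0, 0]
    - [0, 0, 0]
  rot:
    - [0, 0, 0.8]
    - [0, 0, 1.6]
    - [0, 0, 2.4]
    - [0, 0, 3.2]
    - [0, 0, 4]

```text
clock: 7.08
eef_pos: [488.7, 162.5, 76.0]
tcp_rot: [3.14, 0.0, 2.354]
contact_force: [-1.3, 1.4, 8.9]
opening: 0.176
grasp_force: 51.3
```

Request:
play_rows:
  dp:
    - [0, 0, 0]
    - [0, 0, 0]
    - [0, 0, 0]
    - [0, 0, 0]
    - [0, 0, 0]
  rot:
    - [0, 0, 0.8]
    - [0, 0, 1.6]
    - [0, 0, 2.4]
    - [0, 0, 3.2]
    - [0, 0, 3.8]

```text
clock: 7.5
eef_pos: [489.2, 162.6, 76.1]
tcp_rot: [3.139, -0.0, 1.956]
contact_force: [-0.4, 1.3, 8.5]
opening: 0.172
grasp_force: 51.3
```

Request:
play_rows:
  dp:
    - [0, 0, 0]
    - [0, 0, 0]
    - [0, 0, 0]
  rot:
    - [0, 0, 0.2]
    - [0, 0, 0.4]
    - [0, 0, 0.5]

```text
clock: 7.75
eef_pos: [489.3, 162.7, 76.2]
tcp_rot: [3.139, -0.0, 1.907]
contact_force: [-0.1, 0.9, 7.3]
opening: 0.176
grasp_force: 51.3
```

```bash
python3 s.py
```

```text
7.75 [489.28159202 162.6738388   76.16690406] [ 3.13857469e+00 -3.21070125e-04  1.90705789e+00] [-0.14950802  0.85407655  7.34293954] [ 0.21931698 -0.1271282   0.03508365] -0.018844085614106464
```

Request:
play_rows:
  dp:
    - [0, 0, 0]
    - [0, 0, 0]
    - [0, 0, 0]
  rot:
    - [0, 0, 0.2]
    - [0, 0, 0.4]
    - [0, 0, 0.4]

```text
clock: 8.0
eef_pos: [489.3, 162.7, 76.2]
tcp_rot: [3.139, -0.0, 1.865]
contact_force: [0.5, 1.5, 8.4]
opening: 0.178
grasp_force: 51.3
```

```bash
python3 s.py
```

```text
8.0 [489.30115365 162.65944426  76.162023  ] [ 3.13855985e+00 -4.29365873e-04  1.86501436e+00] [0.50132474 1.45457726 8.36412277] [ 0.22503256 -0.13303132 -0.0076741 ] 0.023193940560234754
```

Request:
play_rows:
  dp:
    - [0, 0, 0]
    - [0, 0, 0]
    - [0, 0, 0]
  rot:
    - [0, 0, 0.2]
    - [0, 0, 0.3]
    - [0, 0, 0.3]

```text
clock: 8.25
eef_pos: [489.4, 162.7, 76.2]
tcp_rot: [3.138, -0.001, 1.834]
contact_force: [0.2, 0.5, 8.1]
opening: 0.18
grasp_force: 51.3
```

```bash
python3 s.py
```

```text
8.25 [489.36499041 162.67046607  76.17394915] [ 3.13844809e+00 -5.01224832e-04  1.83423269e+00] [0.2325757  0.45552038 8.05772296] [ 0.20454133 -0.08352671  0.04656547] 0.054005965239190365
```

Request:
play_rows:
  dp:
    - [0, 0, 0]
    - [0, 0, 0]
    - [0, 0, 0]
  rot:
    - [0, 0, 0.15]
    - [0, 0, 0.3]
    - [0, 0, 0.3]

```text
clock: 8.5
eef_pos: [489.4, 162.7, 76.2]
tcp_rot: [3.138, -0.0, 1.803]
contact_force: [-0.3, -0.0, 8.8]
opening: 0.182
grasp_force: 51.3
```

```bash
python3 s.py
```

```text
8.5 [489.41097746 162.65047785  76.1803715 ] [ 3.13838177e+00 -4.52469420e-04  1.80310484e+00] [-3.01146196e-01 -8.68250375e-04  8.83160753e+00] [ 0.21848399 -0.16169148  0.29666976] 0.08533389969702046
```

Request:
play_rows:
  dp:
    - [0, 0, 0]
    - [0, 0, 0]
    - [0, 0, 0]
  rot:
    - [0, 0, 0.15]
    - [0, 0, 0.3]
    - [0, 0, 0.3]

```text
clock: 8.75
eef_pos: [489.3, 162.5, 76.1]
tcp_rot: [3.139, -0.0, 1.773]
contact_force: [0.3, 0.3, 8.7]
opening: 0.179
grasp_force: 52.6
```

```bash
python3 s.py
```

```text
8.75 [489.26717496 162.46416191  76.12210561] [ 3.13873733e+00 -9.40860761e-05  1.77268770e+00] [0.2781709  0.28769945 8.74317558] [ 0.08325757 -0.08537448  0.64872655] 0.11620962469187529
```

The torque rises to 0.65 N m, so the knob is at the end stop. I'll ease up with the spring so the tips don't block the disc, then open.

Request:
play_rows:
  dp:
    - [0, 0, -0.04]
    - [0, 0, -0.08]
    - [0, 0, -0.12]
    - [0, 0, -0.15]
    - [0, 0, -0.15]
  rot:
    - [0, 0, 0]
    - [0, 0, -0.1]
    - [0, 0, -0.2]
    - [0, 0, -0.25]
    - [0, 0, -0.25]

```text
clock: 9.17
eef_pos: [489.2, 162.5, 82.0]
tcp_rot: [3.139, -0.0, 1.799]
contact_force: [2.3, 1.6, 3.8]
opening: 0.175
grasp_force: 50.9
```

```bash
python3 s.py
```

```text
9.1667 [489.23376249 162.51476894  81.99871281] [ 3.13873393e+00 -3.65805646e-04  1.79880295e+00] [2.34442709 1.59419393 3.82754127] [ 0.21196822 -0.47530393  0.31008513] 0.08961417229873524
```

Request:
play_rows:
  dp:
    - [0, 0, 0]
    - [0, 0, 0]
    - [0, 0, 0]
    - [0, 0, 0]
    - [0, 0, 0]
  rot:
    - [0, 0, 0]
    - [0, 0, 0]
    - [0, 0, 0]
    - [0, 0, 0]
    - [0, 0, 0]
  fingers: 1

```text
clock: 9.58
eef_pos: [487.6, 161.8, 81.0]
tcp_rot: [-3.141, 0.0, 1.798]
contact_force: [0.7, 0.6, 0.2]
opening: 0.877
grasp_force: 0.0
```

Request:
play_rows:
  dp:
    - [0, 0, -0.2]
    - [0, 0, -0.6]
    - [0, 0, -1.1]
    - [0, 0, -1.6]
    - [0, 0, -2.0]
  rot:
    - [0, 0, 0]
    - [0, 0, 0]
    - [0, 0, 0]
    - [0, 0, 0]
    - [0, 0, 0]

```text
clock: 10.0
eef_pos: [488.2, 162.0, 163.1]
tcp_rot: [3.141, -0.0, 1.798]
contact_force: [0.1, 0.1, 0.4]
opening: 1.002
grasp_force: 0.0
```

Request:
play_rows:
  dp:
    - [0, 0, -0.5]
    - [0, 0, -1.0]
    - [0, 0, -1.5]
    - [0, 0, -1.75]
    - [0, 0, -1.75]
  rot:
    - [0, 0, 0]
    - [0, 0, 0]
    - [0, 0, 0]
    - [0, 0, 0]
    - [0, 0, 0]

```text
clock: 10.42
eef_pos: [489.2, 162.3, 233.9]
tcp_rot: [3.137, -0.0, 1.798]
contact_force: [0.7, -0.2, -0.3]
opening: 1.001
grasp_force: 0.0
```

Run:
```python
from h import *
from rig import telemetry, optics, r
for _ in range(5): optics.grab_frame("wrist")
s=telemetry.sense();f=wristcam(s,optics.grab_frame("wrist"))
cv2.imwrite("pics/w4.png",f["color"][...,::-1]);print(s["eef_pos"],s["tcp_rot"],s["clock"])
f=optics.grab_frame("side");cv2.imwrite("pics/s4.png",cv2.resize(f["color"][230:410,160:360,::-1],None,fx=3,fy=3))
```

```text
[487.19861433 161.65588852 229.96577153] [-3.13935612e+00  1.97849791e-04  1.79821975e+00] 10.6667
```

View pics/w4.png

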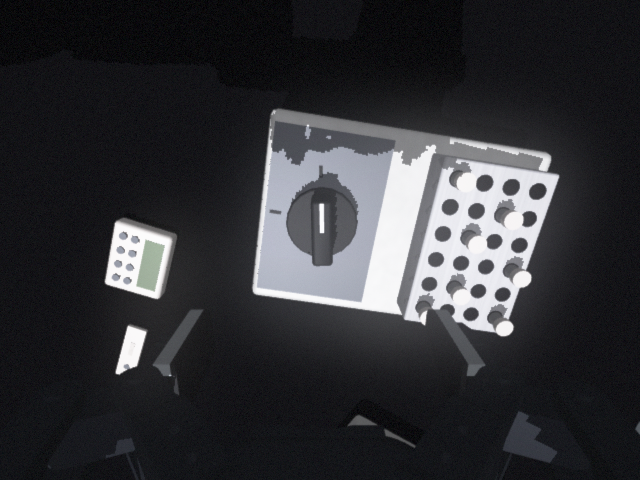

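View pics/s4.png

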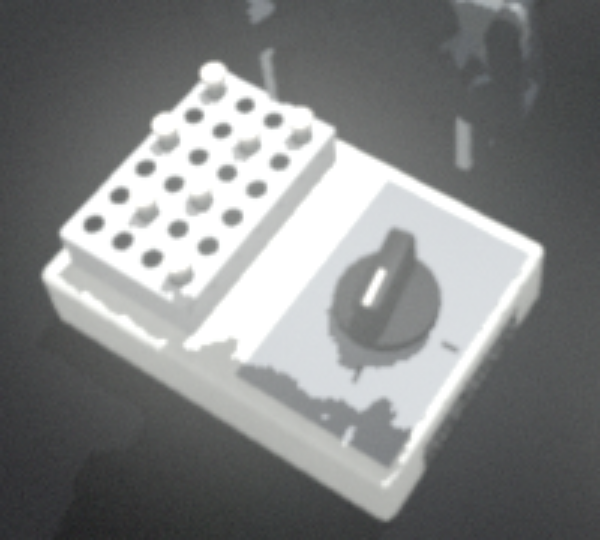

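The knob's line (321,205)–(322,235) points at the full-on tick (321,172). The knob stands up and the gripper is clear, so I'm handing in.

```bash
python3 -c "
from rig import r
print(r.sign_off())"
```

```text
the job is handed in; nothing more can be done
None
```

The heater knob was pushed down, turned clockwise to its end stop and released. It is back up with its line at the full-on mark, the shaker was not touched, and the job was handed in at about 11 s; no verdict was returned.

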